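Load a steel sample disc into the analyser's slide

TASK

The ground steel sample disc has been set down on the deck of the analyser's drawn-out sample slide. With the fingertips nudge it along the deck and over the rim until it drops flat into the round recess, then push the slide fully home into the analyser with the disc in it. Only push: never lift the disc off the deck, and leave the other things on the bench where they are.

Things in the scene. Friction and masses are not known exactly. Their poses are not given: they have to be found in the camera images.
- sample_center (a point): Centre (half-way up) of the loose sample: a plain grey steel disc, 40 mm diameter, 12 mm thick, about 0.12 kg, lying flat on the slide's deck (deck top 50 mm above the bench, so this point starts at 56 mm), on the side of the recess away from the machine. z is the disc's axis.
- recess (a point): Centre of the mouth of the round recess in the slide's flat dark-metal deck (140 mm wide), at deck-top level, 50 mm above the bench. 44 mm diameter, 10 mm deep, flat bare-metal floor with a dark 28 mm window: the seated disc's centre is 4 mm below this point, its top 2 mm above the deck. x points into the machine, z up. Moves with the slide; 145 mm from the push plate's inner face.
- push_plate (a point): Middle of the outer face (away from the machine) of the slide's upright push plate, 45 mm above the bench. Plate 150 mm wide, 12 mm thick, from 6 to 75 mm above the bench (25 mm above the deck), at the deck's outer end, 157 mm from the recess centre; moves with the slide. x points into the machine: pushing this face along +x closes the slide.
- slide (a joint): Travel of the sample slide in m: 0 drawn out, 0.195 fully home at its stop (push plate 5 mm off the machine's nose). Starts at 0 to 0.02, moves both ways with about 3 N of friction, stays where left. The slot in the nose is 8 mm higher than the deck: a disc seated in the recess passes, one lying on the deck is blocked.
- analyser: White and blue benchtop analyser, fixed. Origin on the bench below the front face of its low blue loading nose, midway across the slide; x points into the machine (the slide closes along +x, comes out toward -x), z up. Nose 220 mm wide, 88 mm high, 120 mm deep; behind it the white body is 320 mm wide, 225 mm high and reaches to x = 420 mm.
- brass_sample: Loose upright brass cylinder, 38 mm diameter, 30 mm high, on the bench beside the slide; origin at the centre of its underside. Leave it alone.
- iron_sample: Loose upright dark iron sample, a slightly tapered round, 40 mm across at the top, 28 mm high, on the bench beside the slide; origin at the centre of its underside. Leave it alone.
- remote: White remote control, 150 x 46 x 20 mm, lying on the bench; origin at the centre of its underside, x along its length. Leave it alone.
Not all that is in view belongs to the job. Of the things shaped like the part that bears sample_center, the bare steel one is meant.

How it is judged:
By the outcome, as a careful person would: the job done as asked, in the order asked, and still so for the second after the job is handed in, with the robot touching nothing.
It also fails if it takes over 51 s, if anything falls off the work surface, if the arm or the gripper's body presses on something with over 40 N, if the wrist force passes 120 N, or if a joint passes its speed limit or range.

ROBOT

A 6-joint arm with a two-finger parallel gripper is mounted at the origin on the work surface. World frame = base frame: x ahead of the robot, y to its left, z up, the work surface at z = 0. Lengths are in m, angles in degrees, forces in N, time in s.
With the tool pointing down it reaches from about 0.25 to 0.8 m from the base axis. Payload 8.5 kg.
Tool frame: the origin (TCP) lies midway between the tips of the shut fingers; the grasp point (between the pads) lies manip.pinch_z behind it (manip.pinch_z is the distance from the TCP to the grasp point, in m); x points along the fingers, y is the direction in which the jaws open and shut, and the axes are right-handed (so a half turn about x gives the same grasp; the last joint's range is limited). The gripper opens to 85 mm and grips with 20 to 120 N. Pads are 22 mm wide; open, the fingers measure 114 mm over their backs; the gripper's body (76 mm by 85 mm) begins 54 mm behind the grasp point. The pads swing forward as they close: fully open they stand 13 mm farther back than shut.
Start: joints at [74.886, 13.648, -0.773, 75.585, 0, 90], TCP at [0.137, 0.507, 0.231] pointing down, gripper open.
Joint ranges: [-152.45, 152.45], [-59.26, 108.67], [-65.41, 83.53], [-104.44, 129.93], [-82.83, 76.93], [-180, 180]. Speed limits (degrees/s): [127.2, 127.2, 159.86, 180, 180, 180].

INTERFACE

Orientations are given as a 3x3 rotation matrix whose columns are the frame's x, y, z axes.
In Python, from bench import manip gives the robot as it stands. The module is installed in compiled form; this text tells all that it offers.
- The arm moves only by the shell command python3 -m jog 'ROWS' [FORCE]. ROWS is JSON, a list of rows, each a list of 3 entries, a list of its own where there are three numbers: the finger opening in cm, from 0 to 8.54, then the shift along the tool's x, y, z in cm, then the turn about the tool's x in rad. A call has 1 to 20 rows; each row shifts and turns the pose as measured when the row begins, along the tool's axes as they then stand; what a row does not reach is not made up. A row lasts 1/10 s, in which the tool goes at most 50 mm and 8.59 degrees, less where a joint would pass 70% of its speed; a pose out of reach is approached as far as the arm can. A call with a gripper value outside its range is refused whole. The fingers move at their own pace and stop on an object; FORCE is the grip in N (left out, the last holds). Time passes only in rows, so rows that do not move let the fingers close. It gives the time, the measured TCP pose, the force and the opening at its end, in the units of the state.
- manip.sense(): the state, without advancing time (a new reading comes with each control period).
- manip.snapshot(name): name is "scene" or "top" or "wrist"; returns the picture (480x640x3 uint8, red, green, blue); there is no depth.
- manip.calibration(name): a dict with "mtx" (3x3 intrinsics, pixels), "R" (3x3) and "t" (3): a world point X has camera coordinates R X + t. Camera axes: x right, y down, z forward; pixel columns grow to the right and rows downward; lengths in m; the calibration is good to about 2 mm. A picture is of the moment at which its call begins: read the wrist's pose just before it. calibration takes no time and is no camera call; for the wrist camera it gives the pose at the moment of the call.
- manip.close_job(): hands the job in, once; it reports no verdict.
The state is a dict: "time_s": time; "joint_pos": joint angles; "qd": joint speeds; "effort": joint torques, N m; "ee_pos": TCP position; "tool_rot": TCP orientation; "ft_force": force on the tool from outside, world axes, zero at the start; "ft_torque": the same for the moment, N m; "finger_gap": finger opening in m.
Only numpy, scipy, OpenCV 4.12 (cv2) and the standard library are available. Lean on these libraries where they do the work, as an engineer would, in place of code of your own. Each camera call takes 0.05 s, during which the arm holds its last target.

## Working session

There is one attempt and no reset: what is moved stays moved. The work goes in short steps, Python scripts to look and compute and a shell command to move; the robot and the scene stay as the last step left them, time stands still between calls to the robot, and variables do not carry over. Pictures are saved under pics/ and viewed, and the job is handed in when it is done.

```bash
mkdir -p pics; python3 - <<'E'
from bench import manip
import cv2
s=manip.sense(); print(s['time_s'],s['ee_pos'],s['tool_rot'],s['finger_gap'],manip.pinch_z)
for n in ("scene","top","wrist"):
    c=manip.calibration(n); print(n,c)
    cv2.imwrite(f'pics/{n}0.png',cv2.cvtColor(manip.snapshot(n),cv2.COLOR_RGB2BGR))
E
```

```text
0.0 [0.13678932 0.50645816 0.23069915] [[-3.47965588e-04  2.60765913e-01  9.65401998e-01]
 [-1.30842004e-03  9.65401111e-01 -2.60766145e-01]
 [-9.99999083e-01 -1.35388897e-03  5.26498063e-06]] 0.0851105424850073 0.0187
scene {'mtx': array([[458.30985467,   0.        , 319.60698925],
       [  0.        , 458.30985467, 238.58362096],
       [  0.        ,   0.        ,   1.        ]]), 'R': array([[ 0.5033042 ,  0.86386867, -0.02039124],
       [ 0.54399669, -0.33509975, -0.76926963],
       [-0.67138103,  0.37608387, -0.63859881]]), 't': array([-0.30540233, -0.2730027 ,  1.19057508])}
top {'mtx': array([[463.9129925 ,   0.        , 317.19637695],
       [  0.        , 463.9129925 , 232.23928534],
       [  0.        ,   0.        ,   1.        ]]), 'R': array([[ 0.02840667, -0.99942735, -0.0183859 ],
       [-0.98557008, -0.02493284, -0.16742155],
       [ 0.16686726,  0.02287648, -0.98571395]]), 't': array([-0.0114639 ,  0.59133728,  0.6826899 ])}
wrist {'mtx': array([[360.95496189,   0.        , 327.44421775],
       [  0.        , 360.95496189, 235.17237042],
       [  0.        ,   0.        ,   1.        ]]), 'R': array([[ 0.26017565,  0.9655596 , -0.00181312],
       [ 0.91299684, -0.24540032,  0.32590711],
       [ 0.3142378 , -0.08644847, -0.94540006]]), 't': array([-0.52382517, -0.04182171,  0.38018994])}
```

View pics/scene0.png

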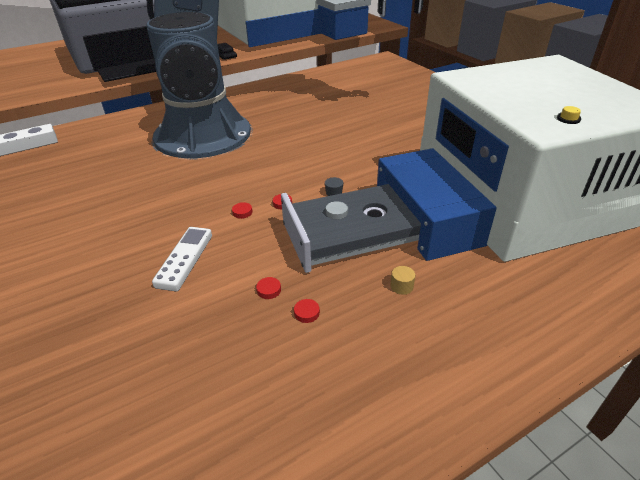

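View pics/top0.png

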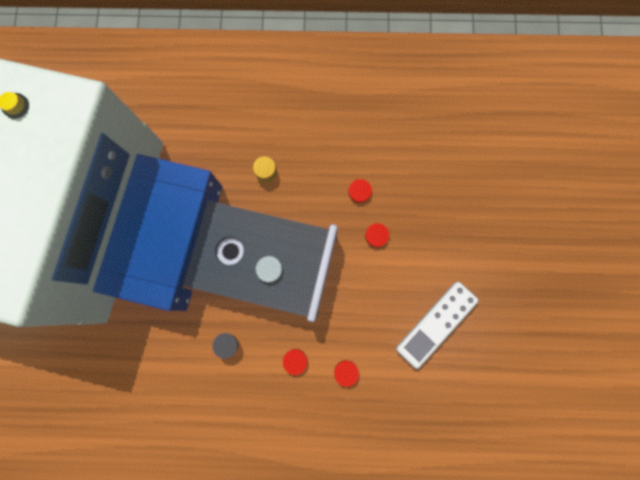

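View pics/wrist0.png

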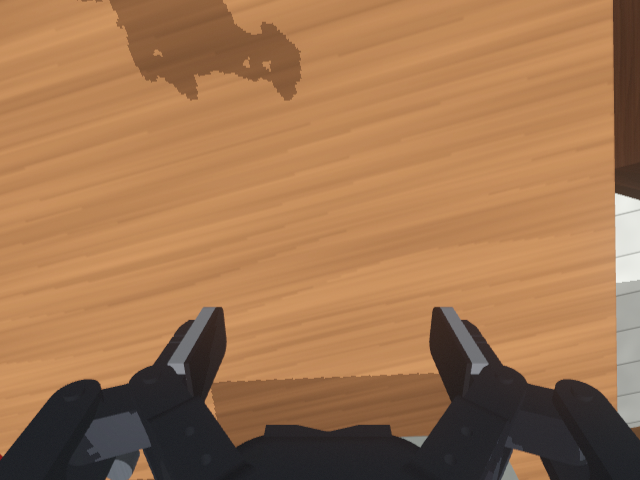

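The scene view shows the slide with a grey disc at (337,210) and the recess at (375,211). The top view shows the disc at (268,269), the recess at (231,251), the push plate from (333,228) to (312,319), brass at (264,167) and iron at (225,345).

Things shaped like the part, in the top view: red discs at (360,191), (377,236), (295,362) and (346,374), and the bare grey disc at (268,269). The grey one on the deck fits, because it is bare steel and lies on the slide on the outer side of the recess. I'll confirm this in a crop while measuring.

```bash
cat > h.py <<'E'
import numpy as np, cv2
from bench import manip
def ray(n,px,z,c=None):
    c=c or manip.calibration(n); 
    d=c['R'].T@np.linalg.solve(c['mtx'],[px[0],px[1],1.]); o=-c['R'].T@c['t']
    return o+d*(z-o[2])/d[2]
def proj(n,X,c=None):
    c=c or manip.calibration(n); p=c['mtx']@(c['R']@np.array(X)+c['t']); return p[:2]/p[2]
def snap(n,name):
    im=cv2.cvtColor(manip.snapshot(n),cv2.COLOR_RGB2BGR); cv2.imwrite(f'pics/{name}.png',im); return im
E
python3 - <<'E'
from h import *
t=cv2.imread('pics/top0.png'); s=cv2.imread('pics/scene0.png')
a=cv2.resize(t[190:340,170:350],None,fx=4,fy=4,interpolation=cv2.INTER_CUBIC); cv2.imwrite('pics/ctop.png',a)
a=cv2.resize(s[160:280,270:430],None,fx=5,fy=5,interpolation=cv2.INTER_CUBIC); cv2.imwrite('pics/cscene.png',a)
g=cv2.cvtColor(t,cv2.COLOR_BGR2GRAY)
for (x,y) in((268,269),(231,251),(240,251),(290,260),(322,272),(315,290)): print(x,y,t[y,x])
E
```

```text
268 269 [195 194 183]
231 251 [59 54 56]
240 251 [212 198 196]
290 260 [96 91 88]
322 272 [224 213 215]
315 290 [213 198 196]
```

View pics/ctop.png

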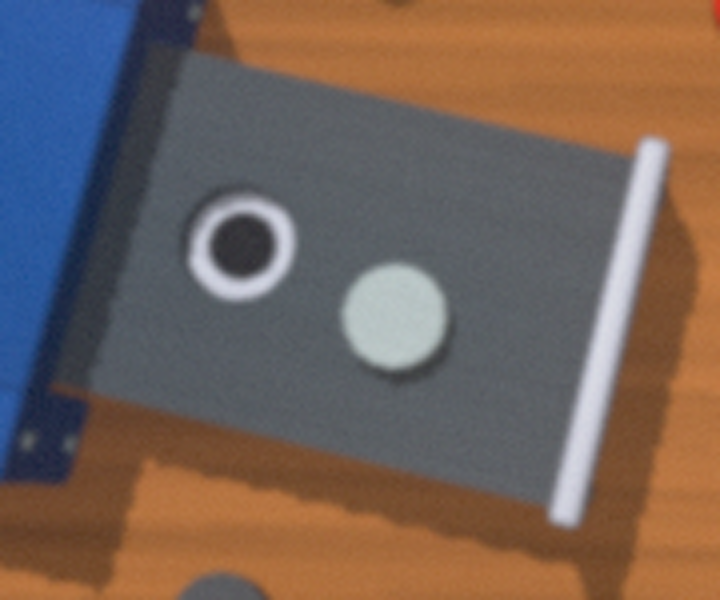

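View pics/cscene.png

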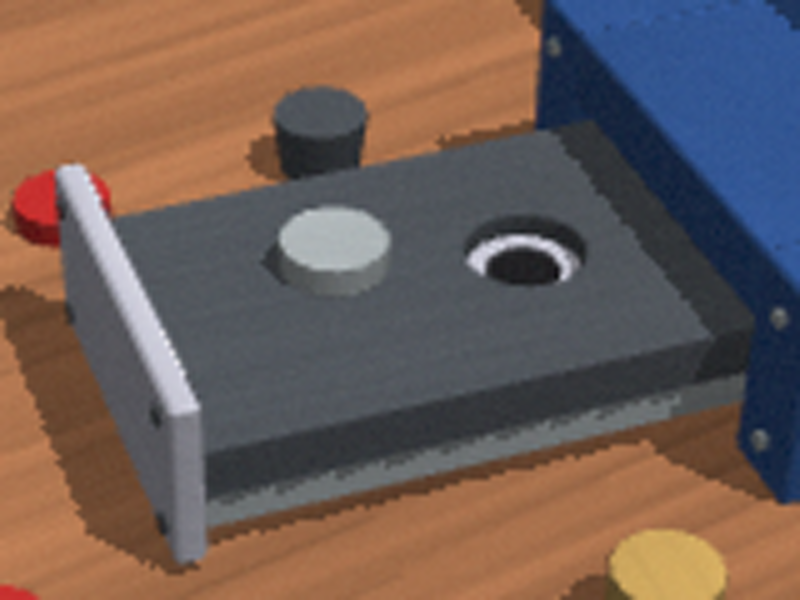

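The crops confirm it: a bare grey disc on the deck, between the push plate and the recess (bright ring, dark window). Now the positions.

```bash
python3 - <<'E'
from h import *
t=cv2.imread('pics/top0.png')
g=cv2.cvtColor(t,cv2.COLOR_BGR2GRAY); hsv=cv2.cvtColor(t,cv2.COLOR_BGR2HSV)
m=((g>140)&(hsv[...,1]<70)).astype(np.uint8)*255; m[:, :195]=0; m[:,345:]=0;m[:200]=0;m[330:]=0
cs,_=cv2.findContours(m,cv2.RETR_CCOMP,cv2.CHAIN_APPROX_NONE)
for c in cs:
    a=cv2.contourArea(c)
    if a<60: continue
    r=cv2.minAreaRect(c); M=cv2.moments(c); print(a,r,M['m10']/M['m00'],M['m01']/M['m00'])
    ctr=np.array([M['m10']/M['m00'],M['m01']/M['m00']])
    for z in (.04,.062,.075): print('  z',z,ray('top',ctr,z).round(4))
    if a>900 or r[1][0]>60 or r[1][1]>60:
        for b in cv2.boxPoints(r): print('   box',b,ray('top',b,.075).round(4))
# dark window
w=((g<110)).astype(np.uint8)[235:268,215:248]
n,l,st,ce=cv2.connectedComponentsWithStats(w); print(st,ce+[215,235])
for nm,lo,hi in(('brass',(15,120,90),(30,255,255)),):
    k=cv2.inRange(hsv,lo,hi); k[:140]=0;k[190:]=0;k[:,:245]=0;k[:,285:]=0
    n,l,st,ce=cv2.connectedComponentsWithStats(k); print(st,ce)
# deck edges by lines: nose
print('brass',ray('top',(264,167),.03),'iron',ray('top',(225,345),.028),'remote',ray('top',(438,325),.02), 'iron scene',ray('scene',(334,184),.028))
for p in ((360,191),(377,236),(295,362),(346,374)): print('red',ray('top',p,.012).round(3))
E
```

```text
483.5 ((268.0, 268.5), (25.0, 24.0), 90.0) 268.13822819717336 268.42330230954843
  z 0.04 [0.5331 0.0806 0.04  ]
  z 0.062 [0.5311 0.0778 0.062 ]
  z 0.075 [0.53   0.0762 0.075 ]
486.0 ((230.0, 252.0), (24.0, 26.0), 90.0) 230.3048696844993 251.84019204389574
  z 0.04 [0.5579 0.1423 0.04  ]
  z 0.062 [0.5552 0.1376 0.062 ]
  z 0.075 [0.5537 0.1349 0.075 ]
251.0 ((230.50003051757812, 251.00003051757812), (17.677669525146484, 17.677669525146484), 45.0) 230.23771580345286 250.9243027888446
  z 0.04 [0.5594 0.1425 0.04  ]
  z 0.062 [0.5567 0.1378 0.062 ]
  z 0.075 [0.555  0.1351 0.075 ]
653.0 ((321.6906433105469, 272.1684875488281), (7.677380561828613, 98.95289611816406), 13.706960678100586) 321.69321082184786 272.14548238897396
  z 0.04 [ 0.5295 -0.0043  0.04  ]
  z 0.062 [ 0.5276 -0.0045  0.062 ]
  z 0.075 [ 0.5266 -0.0046  0.075 ]
   box [306.23752 319.32626] [0.4563 0.0163 0.075 ]
   box [329.68503 223.1915 ] [ 0.6017 -0.0148  0.075 ]
   box [337.14377 225.01071] [ 0.5991 -0.0263  0.075 ]
   box [313.69626 321.14548] [0.454  0.0052 0.075 ]
[[  2   3  28  28 403]
 [  0   0  33  33 494]
 [  8   9  16  15 192]] [[230.32506203 252.00744417]
 [231.85020243 250.14574899]
 [230.22916667 251.08333333]]
[[     0      0    640    480 306630]
 [   252    155     26     29    566]
 [   268    184      1      2      2]
 [   270    184      1      1      1]
 [   277    184      1      1      1]] [[319.60216874 239.63171249]
 [264.49469965 168.53533569]
 [268.         184.5       ]
 [270.         184.        ]
 [277.         184.        ]]
brass [0.70269338 0.09659242 0.03      ] iron [0.41224746 0.14433209 0.028     ] remote [ 0.45247103 -0.19025483  0.02      ] iron scene [0.42270581 0.14217237 0.028     ]
red [ 0.67  -0.065  0.012]
red [ 0.594 -0.094  0.012]
red [0.388 0.035 0.012]
red [ 0.372 -0.047  0.012]
```

Recess centre is (0.559, 0.143) and the plate top middle is (0.527, -0.005). They are 150.7 mm apart against 151 expected, so the measurement holds. The inward direction is about (0.214, 0.977). The disc is at (0.531, 0.078), 69 mm out and 14 mm aside. I'll move over to it first, then turn.

```bash
python3 -m jog '[[2.4,[0,-2.3,3.2],0],[2.4,[0,-2.3,3.2],0],[2.4,[0,-2.3,3.2],0],[2.4,[0,-2.3,3.2],0],[2.4,[0,-2.3,3.2],0],[2.4,[0,-2.3,3.2],0],[2.4,[0,-2.3,3.2],0],[2.4,[0,-2.3,3.2],0],[2.4,[0,-2.3,3.2],0],[2.4,[0,-2.3,3.2],0],[2.4,[0,-2.3,3.2],0],[2.4,[0,-2.3,3.2],0],[2.4,[0,-2.3,3.2],0],[2.4,[0,-2.3,3.2],0]]' 20
```

```text
time_s: 1.55
ee_pos: [0.4951, 0.0655, 0.2287]
tool_rot: [[-0.002, 0.252, 0.968], [-0.002, 0.968, -0.252], [-1.0, -0.003, -0.001]]
ft_force: [0.2, 0.6, -0.5]
finger_gap: 0.024
```

```bash
python3 -m jog '[[2.4,[0,0,0],0.143],[2.4,[0,0,0],0.143],[2.4,[0,0,0],0.143],[2.4,[0,0,0],0.143],[2.4,[0,0,0],0.143],[2.4,[0,0,0],0.143],[2.4,[0,0,0],0.143],[2.4,[0,0,0],0.143],[2.4,[0,0,0],0.143],[2.4,[0,0,0],0.143],[2.4,[0,0,0],0.143],[2.4,[0,0,0],0.143]]'
python3 - <<'E'
from h import *
s=manip.sense(); R=s['tool_rot'];print(s['joint_pos'],np.degrees(np.arctan2(-R[1][2],-R[0][2])))
d=np.array([.5311,.0778]);p=np.array([.401,.916]);T=np.r_[d-.045*p,.12]
print((np.array(R).T@(T-s['ee_pos']))*100)
E
```

```text
time_s: 2.75
ee_pos: [0.4967, 0.0595, 0.2246]
tool_rot: [[-0.009, 0.89, -0.456], [-0.004, -0.456, -0.89], [-1.0, -0.006, 0.007]]
ft_force: [0.1, 0.1, -0.9]
finger_gap: 0.0242
[  6.92467075  11.75735828  -4.2648928   74.49921273  -0.16308243
 124.05460195] 62.87208091564463
[10.45270069  2.55661737  1.21371259]
```

```bash
python3 -m jog '[[2.4,[0,0,0],-0.06],[2.4,[2.5,1.3,0.5],0],[2.4,[2.5,1.3,0.5],0],[2.4,[2.5,0,0],0],[2.4,[0,0,0],0]]'
python3 - <<'E'
from h import *
s=manip.sense(); c=manip.calibration('wrist'); R=np.array(s['tool_rot'])
im=snap('wrist','w1')
print(s['ee_pos'],np.degrees(np.arctan2(-R[1][2],-R[0][2])))
snap('top','t1')
for n,X in(('disc',[.5311,.0778,.062]),('rec',[.5594,.1425,.04])): print(n,proj('wrist',X,c))
E
```

```text
time_s: 3.25
ee_pos: [0.5164, 0.039, 0.1473]
tool_rot: [[-0.008, 0.914, -0.406], [-0.004, -0.406, -0.914], [-1.0, -0.006, 0.007]]
ft_force: [-0.3, 0.2, 0.2]
finger_gap: 0.0245
[0.51636594 0.03897345 0.14728514] 66.0431061958896
disc [325.33698287 180.36458671]
rec [324.94196981  60.9930151 ]
```

View pics/w1.png

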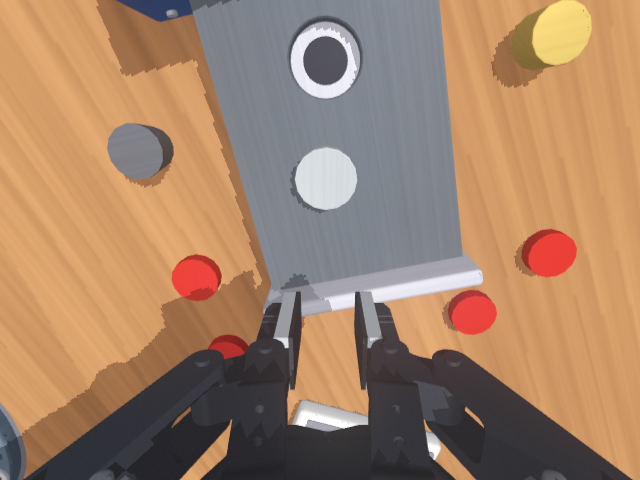

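View pics/t1.png

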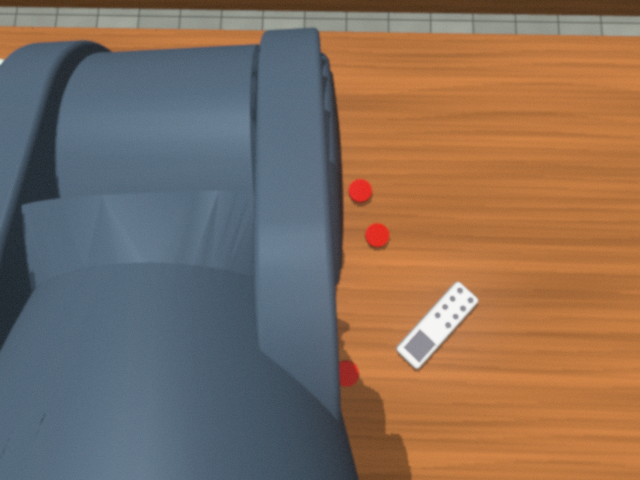

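The wrist view shows the disc at (326,179) and the recess at (325,60), both within 1 px of my predictions and in line with the fingers. I'll go down behind the disc.

```bash
python3 -m jog '[[2.4,[3,0,0],0],[2.4,[3,0,0],0],[2.4,[2,0,0],0],[2.4,[0,0,0],0]]'
python3 - <<'E'
from h import *
s=manip.sense(); c=manip.calibration('wrist'); snap('wrist','w2'); print(s['ee_pos'],s['ft_force'],proj('wrist',[.5311,.0778,.062],c))
E
```

```text
time_s: 3.75
ee_pos: [0.5225, 0.0401, 0.0752]
tool_rot: [[0.007, 0.914, -0.405], [-0.002, -0.405, -0.914], [-1.0, 0.008, -0.001]]
ft_force: [-1.2, 0.1, -0.1]
finger_gap: 0.0235
[0.52254016 0.04013673 0.07517556] [-1.19661158  0.13946455 -0.07147056] [311.55697661 219.1221277 ]
```

View pics/w2.png

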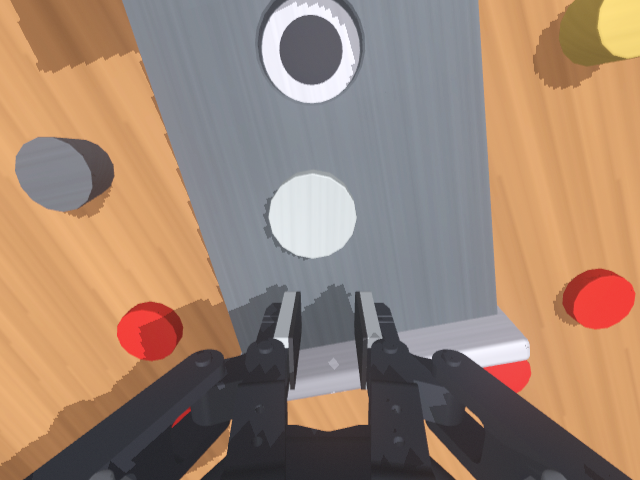

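```bash
cat > rel.py <<'E'
from h import *
import sys
def rel(X,off):
    s=manip.sense(); R=np.array(s['tool_rot']); p=np.array([.401,.916])
    T=np.array([X[0]-off*p[0],X[1]-off*p[1],X[2]])
    d=(R.T@(T-s['ee_pos']))*100
    print('t',s['time_s'],'ee',s['ee_pos'].round(4),'shift cm',d.round(2),'head',np.degrees(np.arctan2(-R[1][2],-R[0][2])).round(2),'F',np.round(s['ft_force'],1),'gap',s['finger_gap'].round(4))
E
python3 -c "
from rel import *
rel([.5311,.0778,.0545],.041)"
```

```text
Traceback (most recent call last):
  File "rel.py", line 7, in rel
    print('t',s['time_s'],'ee',s['ee_pos'].round(4),'shift cm',d.round(2),'head',np.degrees(np.arctan2(-R[1][2],-R[0][2])).round(2),'F',np.round(s['ft_force'],1),'gap',s['finger_gap'].round(4))
                                                                                                                                                                        ^^^^^^^^^^^^^^^^^^^^^
AttributeError: 'float' object has no attribute 'round'
```

```bash
sed -i "s/s\['finger_gap'\].round(4)/round(s['finger_gap'],4)/; s/s\['ee_pos'\].round/np.array(s['ee_pos']).round/" rel.py
python3 -c "
from rel import *
rel([.5311,.0778,.0545],.041)"
```

```text
t 3.8 ee [0.5234 0.0402 0.0765] shift cm [ 2.19 -0.82  0.35] head 66.11 F [-0.6  0.7  0.6] gap 0.0242
```

```bash
python3 -m jog '[[2.4,[0.6,-0.4,0.1],0],[2.4,[0.6,-0.4,0.1],0],[2.4,[0.5,0,0],0],[2.4,[0,0,0],0]]'
python3 -c "
from rel import *
rel([.5311,.0778,.0545],.041)"
```

```text
time_s: 4.2
ee_pos: [0.5177, 0.0422, 0.0632]
tool_rot: [[0.016, 0.914, -0.404], [-0.002, -0.404, -0.915], [-1.0, 0.016, -0.005]]
ft_force: [0.7, 0.8, 0.5]
finger_gap: 0.0241
t 4.2 ee [0.5177 0.0422 0.0632] shift cm [ 0.86 -0.21  0.31] head 66.14 F [0.7 0.8 0.5] gap 0.0241
```

```bash
python3 -m jog '[[2.4,[0.5,-0.1,0.1],0],[2.4,[0.4,-0.1,0],0],[2.4,[0,0,0],0]]'
python3 - <<'E'
from rel import *
rel([.5311,.0778,.0545],.041)
snap('wrist','w3')
E
```

```text
time_s: 4.5
ee_pos: [0.5158, 0.0421, 0.0539]
tool_rot: [[0.017, 0.914, -0.404], [-0.002, -0.404, -0.915], [-1.0, 0.016, -0.006]]
ft_force: [-0.2, 0.4, -0.2]
finger_gap: 0.0238
t 4.5 ee [0.5158 0.0421 0.0539] shift cm [-0.06 -0.03  0.22] head 66.14 F [-0.2  0.4 -0.2] gap 0.0238
```

View pics/w3.png

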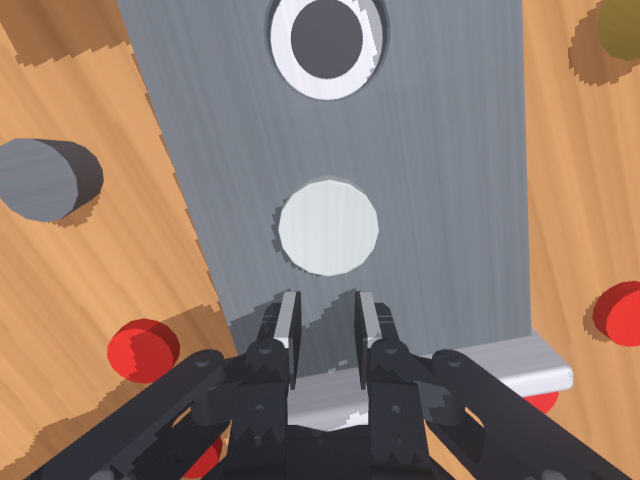

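It shows the disc at (329,228) right ahead of the open tips, with the recess window at (327,38). I'll push gently.

```bash
python3 -m jog '[[2.4,[0,0,-0.6],0],[2.4,[0,0,-0.6],0],[2.4,[0,0,-0.6],0],[2.4,[0,0,0],0]]'
python3 - <<'E'
from rel import *
rel([.5594,.1425,.0545],.028)
snap('wrist','w4')
E
```

```text
time_s: 4.95
ee_pos: [0.5243, 0.0601, 0.0544]
tool_rot: [[0.018, 0.914, -0.405], [-0.002, -0.405, -0.914], [-1.0, 0.017, -0.006]]
ft_force: [-0.2, 0.1, 0.3]
finger_gap: 0.024
t 4.95 ee [0.5243 0.0601 0.0544] shift cm [ 0.03 -0.12 -6.16] head 66.13 F [-0.2  0.1  0.3] gap 0.024
```

View pics/w4.png

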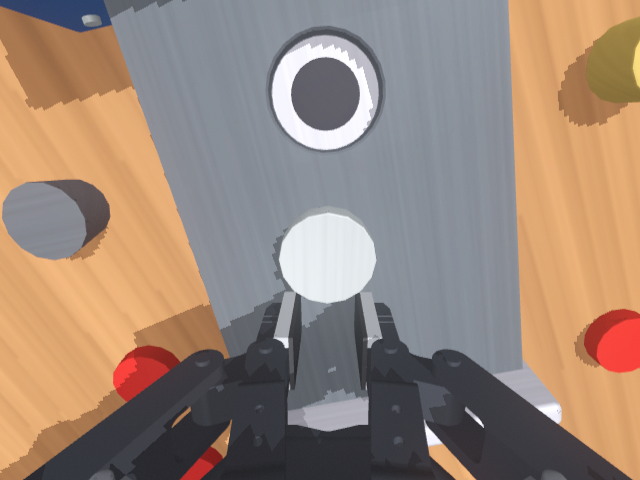

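```bash
python3 -m jog '[[2.4,[0,-0.03,-0.6],0],[2.4,[0,-0.03,-0.6],0],[2.4,[0,-0.03,-0.6],0],[2.4,[0,-0.03,-0.6],0],[2.4,[0,0,-0.6],0],[2.4,[0,0,0],0]]'
cat > look.py <<'E'
from rel import *
def look(name):
    rel([.5594,.1425,.0545],.028)
    s=manip.sense();c=manip.calibration('wrist');im=snap('wrist',name)
    g=cv2.cvtColor(im,cv2.COLOR_BGR2GRAY);hs=cv2.cvtColor(im,cv2.COLOR_BGR2HSV)
    m=((g>205)&(hs[...,1]<40)).astype(np.uint8)*255; m[:,:220]=0;m[:,430:]=0;m[320:]=0
    cs,_=cv2.findContours(m,cv2.RETR_CCOMP,cv2.CHAIN_APPROX_NONE)
    R=np.array(s['tool_rot'])
    for k in cs:
        if cv2.contourArea(k)<1500: continue
        e=cv2.fitEllipse(k); 
        for z in(.062,.052,.04):
            X=ray('wrist',e[0],z,c); print(np.round(e[0],1),np.round(e[1],1),'z',z,X.round(4),'tool',((R.T@(X-s['ee_pos']))*100).round(2))
E
python3 -c "
from look import *
look('w5')"
```

```text
time_s: 5.6
ee_pos: [0.536, 0.0904, 0.0545]
tool_rot: [[0.018, 0.914, -0.405], [-0.002, -0.405, -0.914], [-1.0, 0.017, -0.005]]
ft_force: [0.0, -0.0, -0.9]
finger_gap: 0.0244
t 5.6 ee [0.536  0.0904 0.0545] shift cm [ 0.01  0.04 -2.91] head 66.13 F [ 0.  -0.  -0.9] gap 0.0244
[327.4 257.4] [88.4 95. ] z 0.062 [0.5468 0.1161 0.062 ] tool [-0.74 -0.04 -2.8 ]
[327.4 257.4] [88.4 95. ] z 0.052 [0.5453 0.1123 0.052 ] tool [ 0.26 -0.04 -2.38]
[327.4 257.4] [88.4 95. ] z 0.04 [0.5435 0.1077 0.04  ] tool [ 1.46 -0.04 -1.89]
[325.9 173.5] [78.5 89.7] z 0.062 [0.5599 0.1471 0.062 ] tool [-0.72 -0.1  -6.16]
[325.9 173.5] [78.5 89.7] z 0.052 [0.5594 0.1456 0.052 ] tool [ 0.28 -0.11 -6.  ]
[325.9 173.5] [78.5 89.7] z 0.04 [0.5587 0.1438 0.04  ] tool [ 1.48 -0.11 -5.8 ]
```

View pics/w5.png

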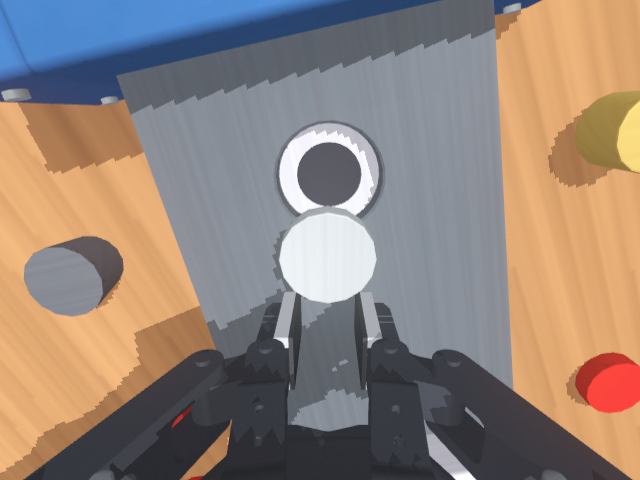

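```bash
python3 -m jog '[[2.4,[0,-0.02,-0.5],0],[2.4,[0,-0.02,-0.5],0],[2.4,[0,-0.02,-0.5],0],[2.4,[0,0,-0.5],0],[2.4,[0,0,-0.4],0],[2.4,[0,0,0],0]]'
python3 -c "
from look import *
look('w6')"
```

```text
time_s: 6.25
ee_pos: [0.5458, 0.1139, 0.0547]
tool_rot: [[0.018, 0.914, -0.405], [-0.002, -0.405, -0.914], [-1.0, 0.017, -0.005]]
ft_force: [-1.3, 0.2, 0.5]
finger_gap: 0.0245
t 6.25 ee [0.5458 0.1139 0.0547] shift cm [ 0.02  0.1  -0.37] head 66.1 F [-1.3  0.2  0.5] gap 0.0245
[328.3 244.2] [ 92.5 107.7] z 0.062 [0.5592 0.1446 0.062 ] tool [-0.71 -0.01 -3.36]
[328.3 244.2] [ 92.5 107.7] z 0.052 [0.5579 0.1412 0.052 ] tool [ 0.29 -0.01 -2.98]
[328.3 244.2] [ 92.5 107.7] z 0.04 [0.5563 0.137  0.04  ] tool [ 1.48 -0.   -2.53]
```

View pics/w6.png

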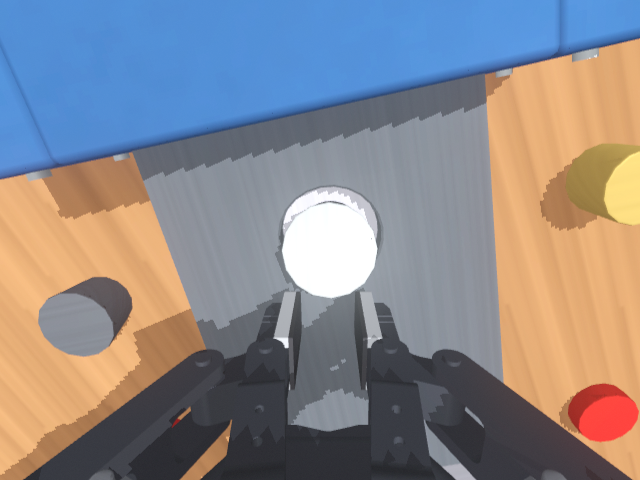

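The disc, now bright at (330,250), has tipped over the near rim with its leading edge in the recess. I'll go on in small nudges.

```bash
python3 -m jog '[[2.4,[0,0.03,-0.25],0],[2.4,[0,0.03,-0.25],0],[2.4,[0,0,0],0]]'
python3 -c "
from look import *
look('w7')"
```

```text
time_s: 6.6
ee_pos: [0.5483, 0.1183, 0.0547]
tool_rot: [[0.017, 0.914, -0.405], [-0.002, -0.405, -0.914], [-1.0, 0.017, -0.005]]
ft_force: [-0.4, -0.5, -0.3]
finger_gap: 0.0234
t 6.6 ee [0.5483 0.1183 0.0547] shift cm [0.02 0.04 0.13] head 66.09 F [-0.4 -0.5 -0.3] gap 0.0234
[328.1 250.4] [90.9 97.7] z 0.062 [0.5606 0.1466 0.062 ] tool [-0.72 -0.02 -3.09]
[328.1 250.4] [90.9 97.7] z 0.052 [0.5592 0.143  0.052 ] tool [ 0.28 -0.01 -2.7 ]
[328.1 250.4] [90.9 97.7] z 0.04 [0.5575 0.1386 0.04  ] tool [ 1.48 -0.01 -2.22]
```

View pics/w7.png

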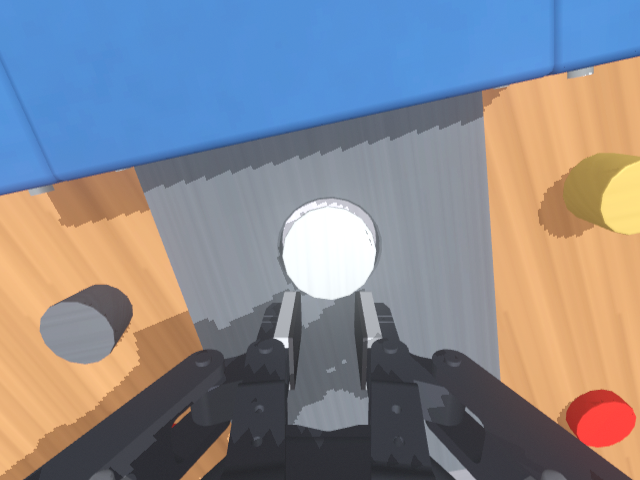

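```bash
python3 -m jog '[[2.4,[0,0.02,-0.2],0],[2.4,[0,0.02,-0.15],0],[2.4,[0,0,0],0]]'
python3 -c "
from look import *
look('w8')"
```

```text
time_s: 6.95
ee_pos: [0.55, 0.1213, 0.0546]
tool_rot: [[0.017, 0.914, -0.405], [-0.002, -0.406, -0.914], [-1.0, 0.016, -0.005]]
ft_force: [-0.1, 0.3, 0.5]
finger_gap: 0.0241
t 6.95 ee [0.55   0.1213 0.0546] shift cm [0.01 0.01 0.48] head 66.08 F [-0.1  0.3  0.5] gap 0.0241
[326.6 256.2] [82.1 88.7] z 0.062 [0.5608 0.1476 0.062 ] tool [-0.72 -0.08 -2.84]
[326.6 256.2] [82.1 88.7] z 0.052 [0.5592 0.1438 0.052 ] tool [ 0.27 -0.08 -2.43]
[326.6 256.2] [82.1 88.7] z 0.04 [0.5574 0.1393 0.04  ] tool [ 1.47 -0.08 -1.94]
```

View pics/w8.png

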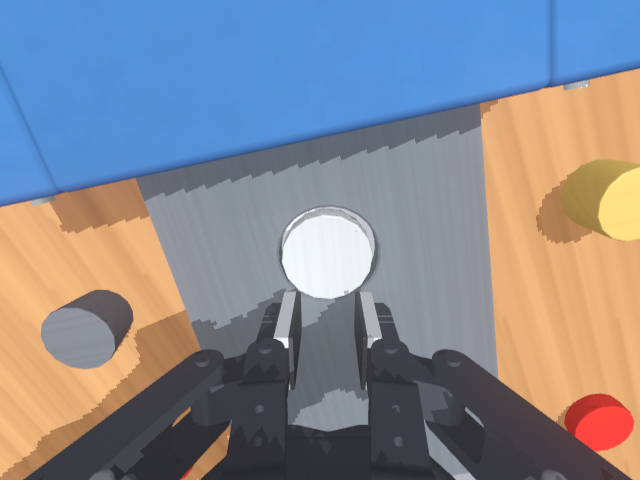

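The disc's outline shrank from 88x95 to 82x89 px and the colour changed back, so it looks dropped and flat. I'll back off, rise and check.

```bash
python3 -m jog '[[2.4,[0,0,1],0],[2.4,[-2,0,1],0],[2.4,[-3,0,1],0],[2.4,[-3,0,1],0],[2.4,[0,0,0],0]]'
python3 - <<'E'
from look import *
look('w9')
E
python3 - <<'E'
import cv2
a=cv2.imread('pics/w9.png')[60:260,220:440]; cv2.imwrite('pics/w9c.png',cv2.resize(a,None,fx=3,fy=3,interpolation=cv2.INTER_CUBIC)[:600])
E
```

```text
time_s: 7.5
ee_pos: [0.5293, 0.0813, 0.1356]
tool_rot: [[0.013, 0.914, -0.405], [-0.004, -0.405, -0.914], [-1.0, 0.013, -0.002]]
ft_force: [1.0, 0.4, 0.1]
finger_gap: 0.0238
t 7.5 ee [0.5293 0.0813 0.1356] shift cm [ 8.12  0.18 -4.  ] head 66.11 F [1.  0.4 0.1] gap 0.0238
[329.6 137. ] [63.6 66. ] z 0.062 [0.5589 0.144  0.062 ] tool [ 7.38  0.07 -6.92]
[329.6 137. ] [63.6 66. ] z 0.052 [0.5588 0.1433 0.052 ] tool [ 8.38  0.08 -6.85]
[329.6 137. ] [63.6 66. ] z 0.04 [0.5587 0.1425 0.04  ] tool [ 9.58  0.09 -6.77]
```

View pics/w9.png

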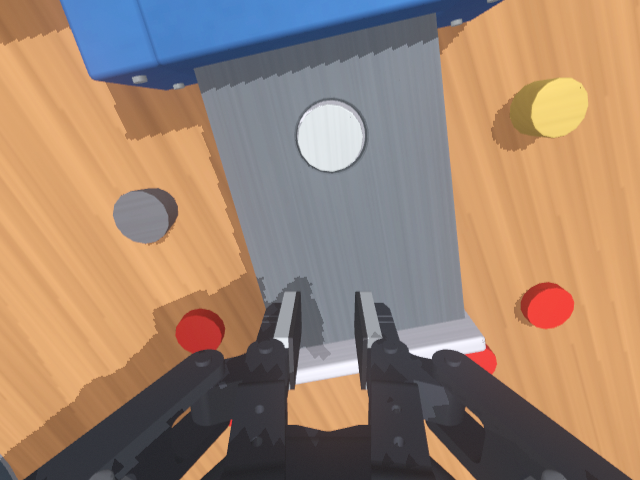

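View pics/w9c.png

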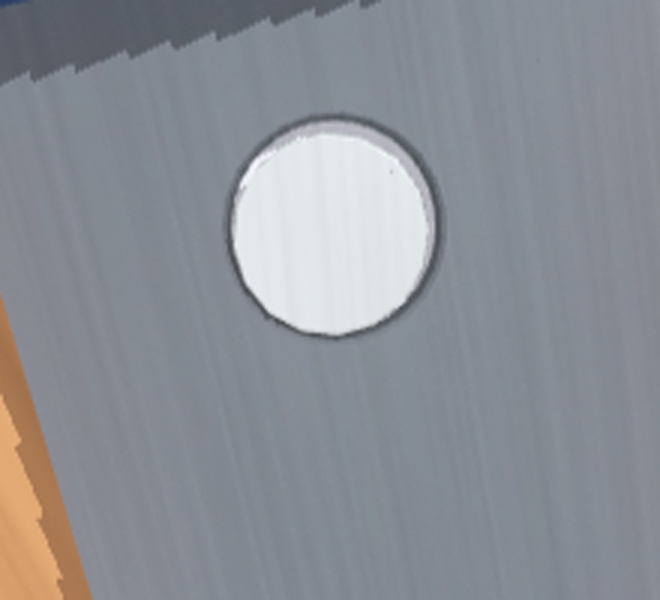

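The crop shows the disc lying concentric in the recess at wrist pixel (330,136), with an even rim gap. It is seated flat at (0.559, 0.143) and the slide hasn't moved. Next I turn to the slide axis and go outside the plate.

```bash
python3 -m jog '[[2.4,[0,0,2],-0.1],[2.4,[0,0,2],-0.1],[2.4,[0,0,3],0],[2.4,[0,0,3],0],[2.4,[0,0,0],0]]'
cat > pl.py <<'E'
from h import *
def pl(off,z):
    s=manip.sense(); R=np.array(s['tool_rot']); u=np.array([.214,.977]); P=np.array([.5258,-.0109])
    T=np.r_[P+u*off,z]; e=np.array(s['ee_pos'])
    print('t',round(s['time_s'],2),'along',((e[:2]-P)@u*1000).round(1),'shift cm',((R.T@(T-e))*100).round(2),'head',np.degrees(np.arctan2(-R[1][2],-R[0][2])).round(2),'F',np.round(s['ft_force'],1),e.round(4))
E
python3 -c "
from pl import *
pl(-.045,.1)"
```

```text
time_s: 8.05
ee_pos: [0.4983, -0.0175, 0.1293]
tool_rot: [[0.006, 0.979, -0.205], [-0.004, -0.205, -0.979], [-1.0, 0.007, 0.002]]
ft_force: [-0.7, 1.3, -0.5]
finger_gap: 0.0237
t 8.05 along -12.4 shift cm [2.96 2.5  3.28] head 78.19 F [-0.7  1.3 -0.5] [ 0.4983 -0.0175  0.1293]
```

```bash
python3 -m jog '[[2.4,[0,1.2,1.7],0],[2.4,[0,1.2,1.7],0],[2.4,[2.5,0,0.2],0],[2.4,[0,0,0],0]]'
python3 - <<'E'
from pl import *
c=manip.calibration('wrist'); pl(-.045,.045)
snap('wrist','w10'); print(proj('wrist',[.5258+.0013,-.0109+.0059,.075],c))
E
```

```text
time_s: 8.45
ee_pos: [0.5132, -0.0588, 0.1007]
tool_rot: [[0.003, 0.979, -0.206], [-0.003, -0.206, -0.979], [-1.0, 0.003, 0.002]]
ft_force: [0.1, 0.7, -0.6]
finger_gap: 0.024
t 8.45 along -49.5 shift cm [ 5.57  0.19 -0.46] head 78.12 F [ 0.1  0.7 -0.6] [ 0.5132 -0.0588  0.1007]
[333.90539244 175.14887201]
```

View pics/w10.png

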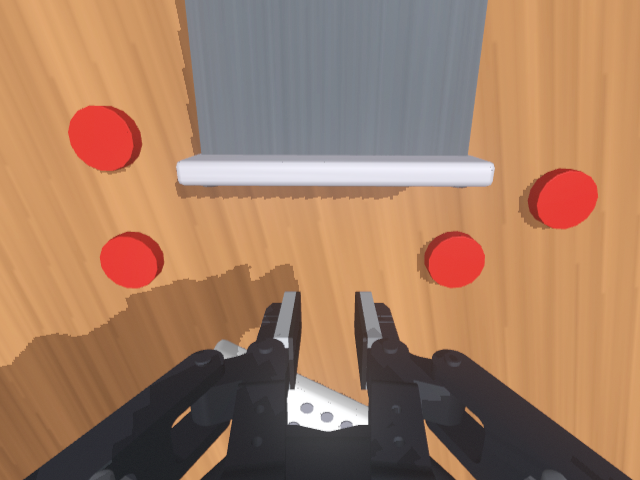

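The wrist view shows the plate edge-on from (180,172) to (492,172), square to the fingers. The red discs at (132,260) and (455,260) are clear of the tips. I'll go down.

```bash
python3 -m jog '[[2.4,[2,0.1,0],0],[2.4,[2,0.1,0],0],[2.4,[1.2,0.1,0],0],[2.4,[0,0,0],0]]'
python3 - <<'E'
from pl import *
pl(-.045,.045)
E
```

```text
time_s: 8.9
ee_pos: [0.5192, -0.0574, 0.0513]
tool_rot: [[0.008, 0.979, -0.203], [-0.003, -0.203, -0.979], [-1.0, 0.008, 0.001]]
ft_force: [0.3, 0.2, 0.8]
finger_gap: 0.024
t 8.9 along -46.9 shift cm [ 0.63 -0.36 -0.19] head 78.26 F [0.3 0.2 0.8] [ 0.5192 -0.0574  0.0513]
```

```bash
python3 -m jog '[[2.4,[0.5,-0.3,-0.7],0],[2.4,[0.1,-0.1,-0.7],0],[2.4,[0,0,-0.7],0],[2.4,[0,0,-0.7],0],[2.4,[0,0,-0.7],0],[2.4,[0,0,-0.7],0],[2.4,[0,0,0],0]]'
python3 - <<'E'
from pl import *
pl(.184,.045)
snap('wrist','w11')
E
```

```text
time_s: 9.6
ee_pos: [0.5258, -0.0112, 0.048]
tool_rot: [[0.011, 0.979, -0.203], [-0.004, -0.203, -0.979], [-1.0, 0.012, 0.002]]
ft_force: [0.1, -0.4, -0.4]
finger_gap: 0.0238
t 9.6 along -0.3 shift cm [  0.27   0.21 -18.43] head 78.31 F [ 0.1 -0.4 -0.4] [ 0.5258 -0.0112  0.048 ]
```

View pics/w11.png

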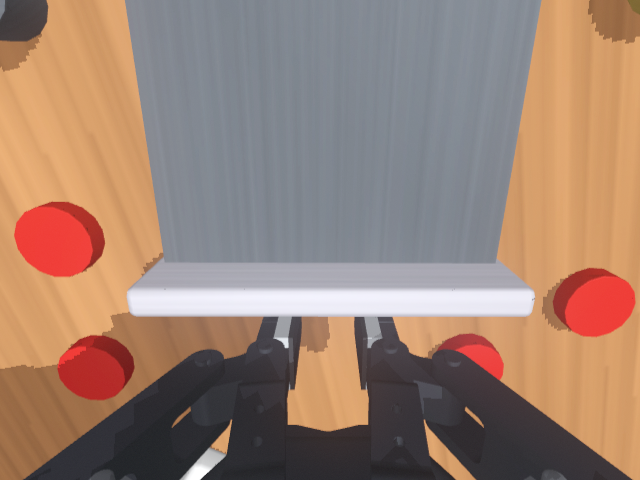

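The tips are on the plate and it is moving. I'll push on steadily.

```bash
python3 -m jog '[[2.4,[0.05,0.03,-0.7],0],[2.4,[0.05,0.03,-0.8],0],[2.4,[0.05,0.03,-0.8],0],[2.4,[0.05,0.03,-0.8],0],[2.4,[0,0.03,-0.8],0],[2.4,[0,0.03,-0.8],0],[2.4,[0,0,-0.8],0],[2.4,[0,0,-0.8],0],[2.4,[0,0,-0.8],0],[2.4,[0,0,-0.8],0],[2.4,[0,0,-0.8],0],[2.4,[0,0,-0.6],0],[2.4,[0,0,0],0]]'
python3 - <<'E'
from pl import *
pl(.184,.045)
snap('wrist','w12');snap('scene','s12')
E
```

```text
time_s: 10.95
ee_pos: [0.5483, 0.0867, 0.0459]
tool_rot: [[0.011, 0.979, -0.203], [-0.005, -0.203, -0.979], [-1.0, 0.012, 0.003]]
ft_force: [0.1, -0.3, 0.3]
finger_gap: 0.024
t 10.95 along 100.2 shift cm [ 0.06 -0.02 -8.39] head 78.26 F [ 0.1 -0.3  0.3] [0.5483 0.0867 0.0459]
```

View pics/w12.png

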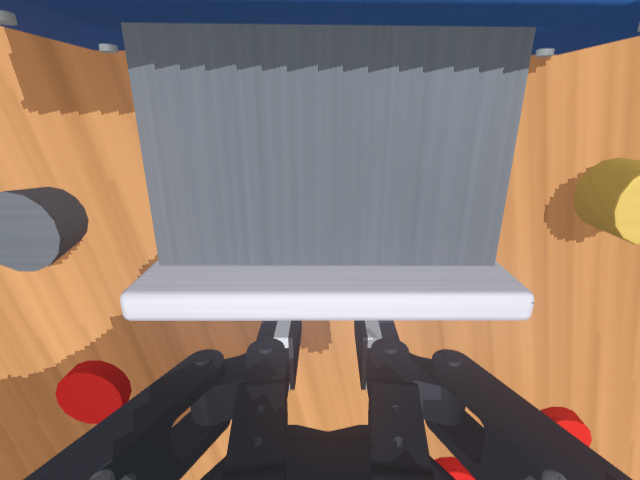

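View pics/s12.png

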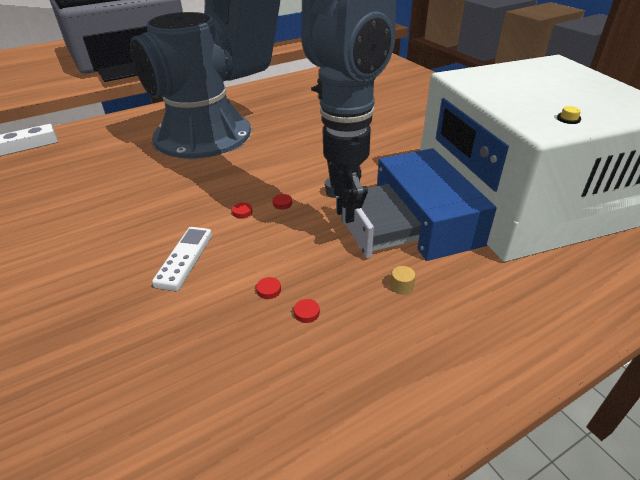

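```bash
python3 -m jog '[[2.4,[0,0,-0.7],0],[2.4,[0,0,-0.8],0],[2.4,[0,0,-0.8],0],[2.4,[0,0,-0.8],0],[2.4,[0,0,-0.8],0],[2.4,[0,0,-0.8],0],[2.4,[0,0,-0.6],0],[2.4,[0,0,0],0]]'
python3 - <<'E'
from pl import *
pl(.184,.045)
snap('wrist','w13')
E
```

```text
time_s: 11.85
ee_pos: [0.5598, 0.1418, 0.0456]
tool_rot: [[0.011, 0.979, -0.205], [-0.006, -0.205, -0.979], [-1.0, 0.012, 0.004]]
ft_force: [1.0, -1.4, 0.4]
finger_gap: 0.0238
t 11.85 along 156.5 shift cm [ 0.05 -0.03 -2.76] head 78.17 F [ 1.  -1.4  0.4] [0.5598 0.1418 0.0456]
```

View pics/w13.png

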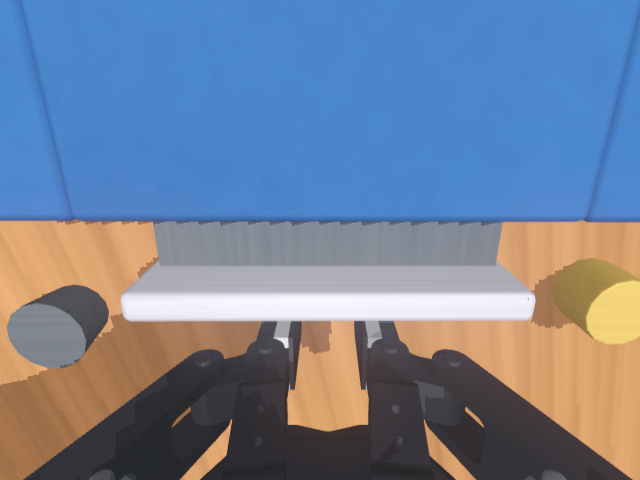

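```bash
cat > gap.py <<'E'
from h import *
def gap(rn,rp):
    u=np.array([.214,.977]); N=ray('wrist',(330,rn),.088); P=ray('wrist',(330,rp),.075)
    print('gap mm',(N-P)[:2]@u*1000)
E
python3 -c "
from gap import *
gap(220,265)"
```

```text
gap mm 19.809539606923796
```

```bash
python3 -m jog '[[2.4,[0,0,-0.4],0],[2.4,[0,0,-0.4],0],[2.4,[0,0,-0.4],0],[2.4,[0,0,-0.3],0],[2.4,[0,0,0],0]]'
python3 -c "
from pl import *
pl(.184,.045)"
python3 -m jog '[[2.4,[0,0,-0.3],0],[2.4,[0,0,-0.3],0]]'
python3 - <<'E'
from pl import *
pl(.184,.045)
snap('wrist','w14')
E
```

```text
time_s: 12.4
ee_pos: [0.5627, 0.1567, 0.0455]
tool_rot: [[0.011, 0.978, -0.206], [-0.007, -0.206, -0.979], [-1.0, 0.012, 0.005]]
ft_force: [-0.1, -1.1, 0.8]
finger_gap: 0.0239
t 12.4 along 171.6 shift cm [ 0.04 -0.01 -1.24] head 78.11 F [-0.1 -1.1  0.8] [0.5627 0.1567 0.0455]
time_s: 12.6
ee_pos: [0.564, 0.1625, 0.0455]
tool_rot: [[0.011, 0.978, -0.206], [-0.007, -0.206, -0.978], [-1.0, 0.012, 0.005]]
ft_force: [-0.3, -1.9, 2.0]
finger_gap: 0.0242
t 12.6 along 177.5 shift cm [ 0.04 -0.02 -0.65] head 78.08 F [-0.3 -1.9  2. ] [0.564  0.1625 0.0455]
```

View pics/w14.png

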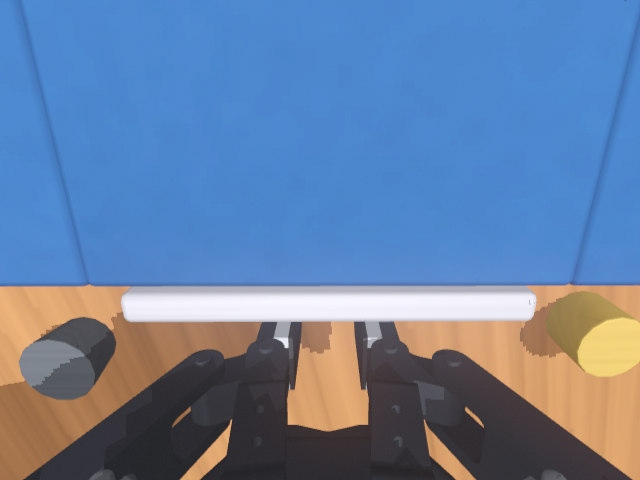

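No stop force yet. I'll continue in small steps until the force rises.

```bash
python3 -m jog '[[2.4,[0,0,-0.2],0],[2.4,[0,0,-0.2],0]]'
python3 -m jog '[[2.4,[0,0,-0.2],0],[2.4,[0,0,-0.2],0]]'
python3 -c "
from pl import *
pl(.184,.045)"
```

```text
time_s: 12.85
ee_pos: [0.5649, 0.1666, 0.0454]
tool_rot: [[0.01, 0.978, -0.207], [-0.008, -0.207, -0.978], [-1.0, 0.012, 0.006]]
ft_force: [-2.4, -14.1, 5.4]
finger_gap: 0.0239
time_s: 13.05
ee_pos: [0.5648, 0.1664, 0.0455]
tool_rot: [[0.009, 0.978, -0.209], [-0.017, -0.209, -0.978], [-1.0, 0.013, 0.015]]
ft_force: [-0.6, -14.5, 6.7]
finger_gap: 0.0238
t 13.05 along 181.6 shift cm [ 0.04 -0.01 -0.25] head 77.92 F [ -0.6 -14.5   6.7] [0.5648 0.1664 0.0455]
```

```bash
python3 -m jog '[[2.4,[0,0,-0.35],0],[2.4,[0,0,-0.35],0]]'
python3 -m jog '[[2.4,[0,0,0.5],0],[2.4,[0,0,1],0],[2.4,[0,0,2],0],[2.4,[-1,0,3],0],[2.4,[-3,0,2],0],[2.4,[-3,0,0],0],[2.4,[-3,0,0],0],[2.4,[0,0,0],0]]'
python3 - <<'E'
from pl import *
pl(.184,.045)
snap('wrist','w15');s=snap('scene','s15')
cv2.imwrite('pics/s15c.png',cv2.resize(s[130:310,280:520],None,fx=3.3,fy=3.3,interpolation=cv2.INTER_CUBIC))
E
```

```text
time_s: 13.25
ee_pos: [0.5647, 0.1662, 0.0456]
tool_rot: [[0.007, 0.977, -0.214], [-0.031, -0.213, -0.976], [-1.0, 0.013, 0.029]]
ft_force: [-2.9, -20.6, 9.1]
finger_gap: 0.0238
time_s: 14.05
ee_pos: [0.5436, 0.0836, 0.1497]
tool_rot: [[0.004, 0.977, -0.211], [-0.024, -0.211, -0.977], [-1.0, 0.009, 0.023]]
ft_force: [0.5, 0.8, -0.1]
finger_gap: 0.024
t 14.05 along 96.1 shift cm [10.27  0.21 -9.03] head 77.81 F [ 0.5  0.8 -0.1] [0.5436 0.0836 0.1497]
```

View pics/w15.png

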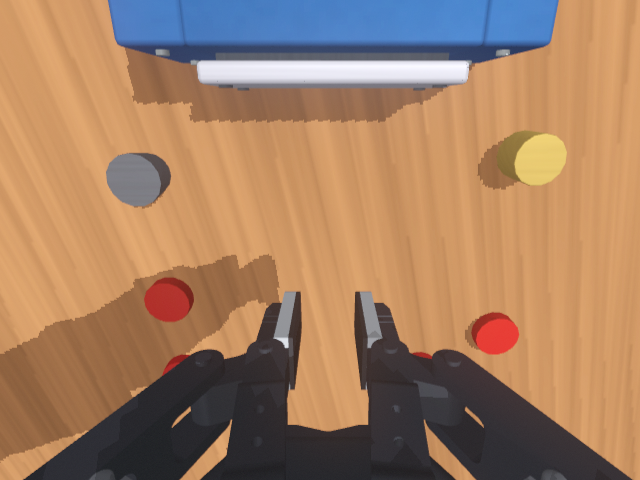

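View pics/s15c.png

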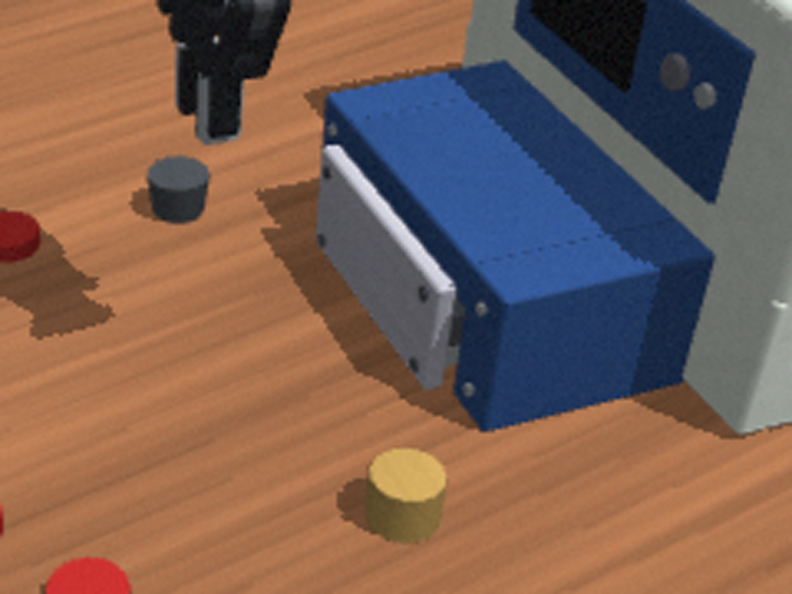

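```bash
python3 - <<'E'
from h import *
u=np.array([.214,.977]);im=cv2.imread('pics/w15.png'); g=cv2.cvtColor(im,cv2.COLOR_BGR2GRAY)
print(im[38:90:1,330].tolist())
for r,z in((44,.088),(61,.075),(83,.075)):
    X=ray('wrist',(333,r),z); print(r,X.round(4),(X[:2]@u).round(4))
print('recess0 along',np.array([.5594,.1425])@u)
E
```

```text
[[200, 132, 80], [197, 130, 80], [189, 124, 78], [181, 118, 75], [171, 112, 71], [159, 103, 68], [145, 94, 64], [130, 85, 62], [115, 76, 58], [106, 71, 57], [105, 70, 55], [106, 73, 58], [107, 73, 59], [106, 72, 57], [106, 79, 67], [106, 92, 85], [108, 97, 93], [108, 96, 93], [107, 97, 93], [108, 96, 93], [107, 96, 93], [107, 96, 93], [155, 145, 144], [216, 205, 206], [239, 228, 229], [243, 232, 233], [249, 238, 238], [255, 244, 245], [255, 247, 247], [255, 244, 245], [252, 242, 243], [250, 239, 240], [247, 236, 237], [245, 235, 235], [245, 234, 235], [245, 234, 235], [245, 234, 235], [243, 233, 233], [243, 232, 233], [240, 230, 231], [235, 224, 225], [222, 211, 212], [211, 201, 201], [200, 189, 189], [185, 174, 177], [159, 150, 152], [131, 121, 123], [129, 120, 122], [128, 119, 122], [121, 117, 126], [99, 112, 140], [84, 108, 148]]
44 [0.5681 0.1935 0.088 ] 0.3106
61 [0.5671 0.1873 0.075 ] 0.3043
83 [0.5649 0.1768 0.075 ] 0.2936
recess0 along 0.2589341
```

```bash
python3 - <<'E'
from bench import manip
import numpy as np
s=manip.sense(); print(s['time_s'],np.abs(s['qd']).max(),s['ft_force'])
print(manip.close_job())
E
```

```text
14.15 1.697252289031613 [-0.49319511  0.42809586 -1.05603004]
the job is handed in; nothing more can be done
None
```

I nudged the bare steel disc along the deck with slightly open fingertips until it dropped into the recess. Then I pushed the slide home by its plate, backed the arm clear and handed the job in at about 14 s.

- **Disc seated:** After the drop, the enlarged picture showed the disc flat and concentric in the recess, at (0.559, 0.143). It passed under the nose with no rise in force.
- **Slide home:** The slide stopped dead and did not move further under about 20 N, against 3 N of friction. From the last picture I measured about 6 mm between plate and nose, where 5 mm is expected. The slide travel comes out at about 0.194 m instead of 0.195 m. Both differences are within the camera accuracy of about 2 mm.
- **Other things:** In the last views the brass and iron samples and the red discs looked undisturbed. The remote was last seen in its place mid-push, and the arm did not go near it afterwards. The robot was touching nothing at hand-in.
- **One check that disagreed:** During the push I measured about 20 mm between plate and nose, which would have left 15 mm to go. The slide actually went another 25 mm. I took that reading as wrong and relied on the force at the stop and the later measurement.
- **Not seen:** The disc is inside the machine at the end, so I last saw it seated just before the slide push.

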